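# Put the check-weight set back in its case

### The job

Put the check-weight set back in its open wooden case: stand each of the three knobbed brass weights in the bored block whose well is made for its size (the largest weight in the widest well, the smallest in the narrowest), and lay the forceps flat in the two notched rests along the case's other side, about centred. Leave the hexagonal brass pipe plug and the flat spatula where they are; they do not belong to the set.

Things in the scene. Friction and masses are not known exactly. Their poses are not given: they have to be found in the camera images.
- weight_large: The large one of three brass check weights: upright round body 25 mm in diameter with a narrower knob on top, 34 mm tall over all; the plain straight body is about 19 mm high. Origin: centre of its underside; z up.
- weight_medium: The medium one of three brass check weights: upright round body 20 mm in diameter with a narrower knob on top, 30 mm tall over all; the plain straight body is about 16 mm high. Origin: centre of its underside; z up.
- weight_small: The small one of three brass check weights: upright round body 15 mm in diameter with a narrower knob on top, 24 mm tall over all; the plain straight body is about 13 mm high. Origin: centre of its underside; z up.
- forceps: Steel forceps (tweezers) lying flat, 18 mm wide over the two legs (own x), 127 mm long (own y), 8 mm thick; grip across the legs at mid-length. Origin: centre of the underside; z up.
- weight_box: Fixed base of the wooden weight case, 112 (own x) by 182 mm (own y), open, walls 14 mm high. The +x half holds the blocks, the -x half the forceps rests: two bridges at x = -29, y = -42 and +42 mm, 12 mm thick, each with a notch 30 mm wide along x, flat seat 16 mm, cheeks 22 mm above the origin; forceps lie in both, along y, fingers go between the bridges. Origin: centre of underside, on the desk.
- well_large: Light wood block fixed in the case, 50 x 53 x 10 mm, with a round well 36 mm in diameter, 5 mm deep, grey felt at the bottom, in the middle of its top: the place of the large weight. The three blocks differ only in the well's size, in any order, 56 mm apart. Origin: centre of its underside, 5 mm above the desk (well's floor 5, top 10 mm above the origin).
- well_medium: Light wood block fixed in the case, 50 x 53 x 10 mm, with a round well 30 mm in diameter, 5 mm deep, grey felt at the bottom, in the middle of its top: the place of the medium weight. The three blocks differ only in the well's size, in any order, 56 mm apart. Origin: centre of its underside, 5 mm above the desk (well's floor 5, top 10 mm above the origin).
- well_small: Light wood block fixed in the case, 50 x 53 x 10 mm, with a round well 24 mm in diameter, 5 mm deep, grey felt at the bottom, in the middle of its top: the place of the small weight. The three blocks differ only in the well's size, in any order, 56 mm apart. Origin: centre of its underside, 5 mm above the desk (well's floor 5, top 10 mm above the origin).
- pipe_plug: Brass pipe plug standing on its hexagonal head: head 22 mm across flats and 11 mm high, above it a round threaded stub 17 mm in diameter, 27 mm tall over all; not part of the weight set. Origin: centre of its underside.
- spatula: Flat steel spatula lying on the desk, 12 mm wide (own x), 177 mm long (own y), 4 mm thick; one piece, not forceps, not part of the weight set. Origin: centre of its underside.

How it is judged:
By the outcome, as a careful person would: the job done as asked, in the order asked, and still so for the second after the job is handed in, with the robot touching nothing.
It also fails if it takes over 96 s, if anything falls off the work surface, if the arm or the gripper's body presses on something with over 40 N, if the wrist force passes 120 N, or if a joint passes its speed limit or range.

### The arm

A 7-joint arm with a two-finger parallel gripper is mounted at the origin on a cart in front of the work surface, level with it; the furniture and walls round the work are solid. World frame = base frame: x ahead of the robot, y to its left, z up, the work surface at z = 0. Lengths are in m, angles in rad, forces in N, time in s.
With the tool pointing down it reaches from about 0.425 to 1.025 m from the base axis. Payload 9.4 kg.
Tool frame: the origin (TCP) lies midway between the tips of the shut fingers; the grasp point (between the pads) lies robot.pinch_z behind it (robot.pinch_z is the distance from the TCP to the grasp point, in m); z points along the fingers, y is the line along which they close (so a half turn about z gives the same grasp; the last joint's range is limited). The gripper opens to 85 mm and grips with 20 to 120 N. Pads are 22 mm wide; open, the fingers measure 114 mm over their backs; the gripper's body (76 mm by 85 mm) begins 54 mm behind the grasp point. The pads swing forward as they close: fully open they stand 13 mm farther back than shut.
Start: joints at [-1.423, 0.599, -0.003, 1.599, 0.002, 0.943, -0.08], TCP at [0.162, 0.707, 0.231] pointing down, gripper open.
Joint ranges: [-2.57, 2.57], [-0.35, 1.97], [-1.29, 1.29], [0.11, 2.56], [-1.05, 4.19], [0.11, 1.86], [-2.63, 2.63]. Speed limits (rad/s): [2.22, 2.22, 3.01, 3.01, 3.14, 3.14, 3.14].

### API

Orientations are given as a rotation vector (axis times angle).
In Python, from rig import robot gives the robot as it stands.
- The arm moves only by the tool drive_tool, never from a script. Its argument "plan" is a list of rows, each a list of 7 numbers: the opening, from 0 (shut) to 1 (fully open), then the shift along the tool's x, y, z as a fraction of full scale, then the turn, a rotation vector about the tool's x, y, z as a fraction of full scale. In form: [[grip, tx, ty, tz, ax, ay, az], ...]. A call has 1 to 10 rows; each row is the pose to reach, as a shift and turn from the pose commanded when the call began, along the tool's axes at that moment; what a row does not reach only later rows make up. Full scale, the value 1, is 50 cm for a shift and 90 degrees for a turn. A row lasts 1/10 s, in which the tool goes at most 50 mm and 8.59 degrees, less where a joint would pass 70% of its speed; a pose out of reach is approached as far as the arm can. A call with a number of a shift or a turn outside -1 to 1 is refused whole. A call with a gripper value outside its range is refused whole. The fingers move at their own pace and stop on an object; the grip force is fixed at half the most. Time passes only in rows, so rows that repeat a pose let the fingers close. It gives the time, the measured TCP pose, the force, the opening and the grip force at its end, in the units of the state.
- robot.observe(): the state, without advancing time (a new reading comes with each control period).
- robot.snapshot(name): name is "side" or "top" or "wrist"; returns a dict with "image" (420x560x3 uint8, red, green, blue), "z_map" (420x560 float32, m along the optical axis (not along the pixel's ray), 0 where there is no reading), "K" (3x3 intrinsics, pixels), "extrinsics" (4x4, takes a point from camera to world coordinates). Camera axes: x right, y down, z forward; pixel columns grow to the right and rows downward; lengths in m; the calibration is good to about 2 mm. A picture is of the moment at which its call begins.
- robot.finish_job(): hands the job in; it is judged then, once.
The state is a dict: "t": time; "joints": joint angles; "qvel": joint speeds; "tau": joint torques, N m; "eef_pos": TCP position; "orientation": TCP orientation; "force": force on the tool from outside, world axes, zero at the start; "wrist_torque": the same for the moment, N m; "opening": finger opening in m; "finger_force": force on a finger pad.
Only numpy, scipy, OpenCV 4.12 (cv2) and the standard library are available. Lean on these libraries where they do the work, as an engineer would, in place of code of your own. Each camera call takes 0.05 s, during which the arm holds its last target. There are 200 camera calls.

## Working session

There is one attempt and no reset: what is moved stays moved. The work goes in short steps, Python scripts to look and compute and a tool call to move; the robot and the scene stay as the last step left them, time stands still between calls to the robot, and variables do not carry over. Pictures are saved under pics/ and viewed, at most 14 in all, crops included, and the job is handed in when it is done.

Besides the shell and the picture viewer there is one more tool, called as name([rows], argument=value, ...), one row to a line, values as JSON. drive_tool: Moves the arm, as the interface text tells. Shift numbers are shares of 50 cm and turn numbers shares of 90 degrees, none past 1 either way. Its arguments: {"type":"object","properties":{"plan":{"type":"array"}},"required":["plan"]}

```bash
ls; mkdir -p pics
python3 - <<'E'
from rig import robot
import cv2,numpy as np,pickle
print(robot.pinch_z); s=robot.observe(); print(s)
for n in("top","side","wrist"):
    d=robot.snapshot(n); pickle.dump(d,open(f'pics/{n}0.pkl','wb'))
    cv2.imwrite(f'pics/{n}0.png',d['image'][...,::-1]); print(n,d['K'].round(1).tolist(),d['extrinsics'].round(3).tolist(),(d['z_map']>0).mean())
E
```

```text
pics
0.0187
{'t': 0.0, 'joints': array([-1.42265702,  0.60013706, -0.00252551,  1.60015731,  0.0017789 ,
        0.94288013, -0.07978677]), 'qvel': array([ 1.64652468e-04,  4.32707553e-04,  2.34552024e-05, -2.36619165e-03,
       -4.12599456e-04,  2.29373111e-03,  1.89266789e-03]), 'tau': array([-6.37508510e-04, -7.76449943e+01,  1.56412527e+00, -2.58017188e+01,
        1.21496787e-02,  8.96058540e-03, -2.04756378e-05]), 'eef_pos': array([0.16155347, 0.7062764 , 0.23039878]), 'orientation': array([-3.52358934e-01, -3.12172883e+00,  2.48051584e-03]), 'force': array([-0.36990321,  0.57010351,  0.20143062]), 'wrist_torque': array([-0.0108622 ,  0.01617999,  0.00430281]), 'finger_force': 0.0, 'opening': 0.0853374128671491}
top [[501.5, 0.0, 279.6], [0.0, 501.5, 216.8], [0.0, 0.0, 1.0]] [[-0.009, -0.989, 0.145, 0.392], [-1.0, 0.008, -0.006, -0.014], [0.005, -0.145, -0.989, 1.153], [0.0, 0.0, 0.0, 1.0]] 0.9960799319727891
side [[487.5, 0.0, 284.8], [0.0, 487.5, 217.5], [0.0, 0.0, 1.0]] [[-0.905, -0.232, 0.357, 0.231], [-0.425, 0.539, -0.727, 0.65], [-0.024, -0.81, -0.586, 0.596], [0.0, 0.0, 0.0, 1.0]] 0.9957270408163266
wrist [[306.9, 0.0, 274.9], [0.0, 306.9, 208.0], [0.0, 0.0, 1.0]] [[0.223, 0.941, 0.255, 0.096], [0.975, -0.215, -0.059, 0.722], [-0.001, 0.262, -0.965, 0.374], [0.0, 0.0, 0.0, 1.0]] 0.9956590136054422
```

View pics/top0.png

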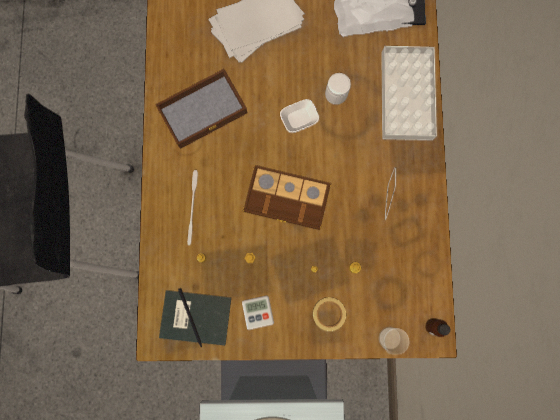

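View pics/side0.png

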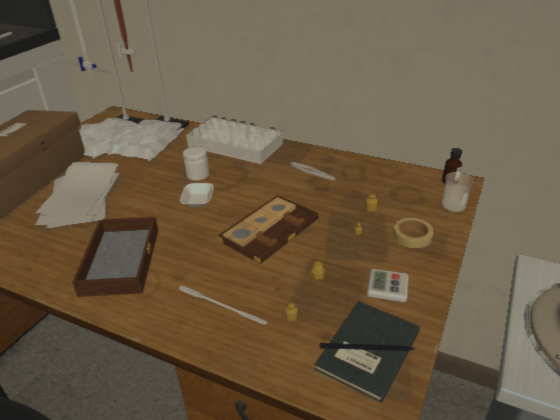

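The top view shows the brass items at px (201,258), (250,258), (314,269) and (355,268). The wells lie at (265,181), (289,187) and (313,193), the forceps at (390,193) and the spatula at (192,207). Side matches for the brass are (292,312), (318,270), (358,229) and (372,203).

```bash
cat > h.py <<'E'
import numpy as np,cv2,pickle
def load(n): return pickle.load(open(f'pics/{n}.pkl','rb'))
def rays(d,uv):
    uv=np.atleast_2d(np.asarray(uv,float)); r=np.c_[uv,np.ones(len(uv))]@np.linalg.inv(d['K']).T
    return r@d['extrinsics'][:3,:3].T, d['extrinsics'][:3,3]
def onplane(d,uv,z):
    r,c=rays(d,uv); return c+r*((z-c[2])/r[:,2])[:,None]
def cross(d1,p1,d2,p2):
    r1,c1=rays(d1,p1); r2,c2=rays(d2,p2); r1=r1[0];r2=r2[0]
    s=np.linalg.lstsq(np.c_[r1,-r2],c2-c1,rcond=None)[0]
    a=c1+s[0]*r1;b=c2+s[1]*r2; return (a+b)/2,np.linalg.norm(a-b)
def cloud(d):
    h,w=d['z_map'].shape; u,v=np.meshgrid(np.arange(w),np.arange(h))
    r,c=rays(d,np.c_[u.ravel(),v.ravel()]); return (c+r*d['z_map'].reshape(-1,1)).reshape(h,w,3)
def brass(d,box):
    x0,y0,x1,y1=box; hsv=cv2.cvtColor(d['image'],cv2.COLOR_RGB2HSV)
    m=cv2.inRange(hsv,(18,110,90),(34,255,255)); k=np.zeros_like(m); k[y0:y1,x0:x1]=m[y0:y1,x0:x1]; return k
E
python3 - <<'E'
from h import *
t=load('top0');s=load('side0')
def z(d,x,y,r=17,S=200): return cv2.resize(d['image'][y-r:y+r,x-r:x+r],(S,S),interpolation=cv2.INTER_CUBIC)
T=[(201,258),(250,258),(314,269),(355,268)];Sd=[(292,312),(318,270),(358,229),(372,203)]
im=np.vstack([np.hstack([z(t,*p) for p in T]),np.hstack([z(s,*p) for p in Sd])])
cv2.imwrite('pics/m1.png',im[...,::-1])
P={}
for n,d,L in(('top',t,T),('side',s,Sd)):
    C=cloud(d)
    for i,(x,y) in enumerate(L):
        m=brass(d,(x-12,y-14,x+12,y+14))>0
        q=C[m]; print(n,i,m.sum(),'z',np.percentile(q[:,2],[5,50,99]).round(4),'mean',q.mean(0).round(4), 'ext',np.ptp(q,0).round(3))
    # table z
    print(n,'desk',np.median(C[150:250,80:90] if n=='side' else C[230:250,270:300],axis=(0,1)).round(4))
h=C=None
C=cloud(t)
for nm,(x,y) in dict(L=(265,181),S=(289,187),M=(313,193),f=(390,193)).items(): print(nm,C[y,x].round(4))
E
```

```text
top 0 224 z [-0.0034  0.0009  0.032 ] mean [0.4676 0.1608 0.011 ] ext [0.107 0.203 1.158]
top 1 161 z [-0.0023  0.0083  0.0295] mean [0.4682 0.0469 0.0101] ext [0.063 0.053 0.037]
top 2 51 z [-0.0022  0.0107  0.5903] mean [ 0.4385 -0.0933  0.0328] ext [0.07  0.092 1.156]
top 3 125 z [-0.0008  0.0225  0.0355] mean [ 0.4408 -0.1879  0.0208] ext [0.043 0.04  0.041]
top desk [ 5.071e-01 -3.080e-02 -3.000e-04]
side 0 208 z [0.0007 0.0173 0.0317] mean [0.4637 0.1638 0.0207] ext [0.255 0.525 0.597]
side 1 210 z [0.0013 0.0125 0.0292] mean [0.4632 0.0529 0.017 ] ext [0.251 0.64  0.598]
side 2 86 z [3.00e-04 1.12e-02 5.96e-01] mean [ 0.4318 -0.0725  0.031 ] ext [0.221 0.785 0.597]
side 3 189 z [0.0003 0.0183 0.0353] mean [ 0.438  -0.1836  0.0197] ext [0.228 0.899 0.597]
side desk [1.0083 0.0479 0.0196]
L [0.6431 0.0123 0.0133]
S [ 0.6291 -0.0433  0.0104]
M [ 0.614  -0.0986  0.0125]
f [ 0.6147 -0.2795  0.0018]
```

View pics/m1.png

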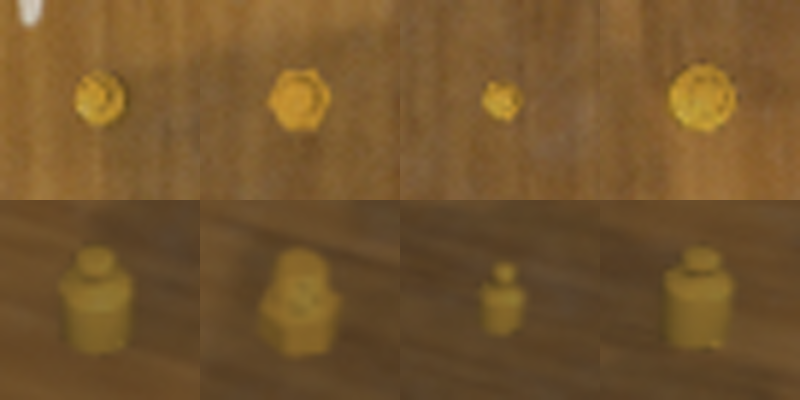

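The crops settle it. Left to right in the top view they are the medium weight (201,258), the hexagonal plug (250,258), the small weight (314,269) and the large weight (355,268). Next I'll get contour centres and the case and forceps poses.

```bash
cat >> h.py <<'E'
def comp(m,x,y):
    n,l,st,c=cv2.connectedComponentsWithStats(m); i=min(range(1,n),key=lambda k:np.hypot(*(c[k]-[x,y]))-0.02*st[k,4]); return c[i],st[i]
from scipy.spatial.transform import Rotation as R
def move(s,x,y,z,yaw=None):
    """shift/turn fractions from measured pose to TCP x,y,z; yaw = world angle (deg, mod 180) of closing line"""
    M=R.from_rotvec(s['orientation']).as_matrix(); d=M.T@(np.array([x,y,z])-s['eef_pos'])/0.5
    a=0
    if yaw is not None:
        cur=np.degrees(np.arctan2(M[1,1],M[0,1])); a=-((yaw-cur+90)%180-90)/90
    return d.round(4).tolist(),round(a,4)
E
python3 - <<'E'
from h import *
from rig import robot
t=load('top0');s=load('side0')
for n,a,b in(('M',(201,258),(292,312)),('S',(314,269),(358,229)),('L',(355,268),(372,203))):
    ca,sa=comp(brass(t,(a[0]-14,a[1]-14,a[0]+14,a[1]+14)),*a); cb,sb=comp(brass(s,(b[0]-14,b[1]-16,b[0]+14,b[1]+16)),*b)
    print(n,ca.round(1),sa[2:],cb.round(1),sb[2:],[v.round(4) for v in cross(t,ca,s,cb)], onplane(t,ca,.018).round(4), onplane(s,cb,.013).round(4))
for nm,uv in dict(L=(265,181),S=(289,187),M=(313,193)).items(): print(nm,onplane(t,uv,.012).round(4))
st=robot.observe(); print(move(st,.49,-.187,.13,90))
E
```

```text
M [202.4 258.8] [ 15  22 130] [291.  311.8] [ 13  19 208] [array([0.4658, 0.1559, 0.0118]), np.float64(0.0032)] [[0.4638 0.1545 0.018 ]] [[0.4669 0.1573 0.013 ]]
S [314.  268.7] [ 7  8 42] [357.7 228.8] [ 9 13 86] [array([ 0.4393, -0.0978,  0.0111]), np.float64(0.0008)] [[ 0.4394 -0.0972  0.018 ]] [[ 0.4383 -0.0955  0.013 ]]
L [354.6 267.4] [ 12  13 122] [371.4 202.8] [ 12  19 189] [array([ 0.4406, -0.1895,  0.0155]), np.float64(0.002)] [[ 0.4414 -0.1889  0.018 ]] [[ 0.4405 -0.1934  0.013 ]]
L [[0.6434 0.0124 0.012 ]]
S [[ 0.6288 -0.0432  0.012 ]]
M [[ 0.6141 -0.0986  0.012 ]]
([-1.0386, -1.5953, 0.2032], np.float64(-0.1431))
```

drive_tool([
  [1, -0.6, -0.65, 0.05, 0, 0, 0],
  [1, -0.6, -0.65, 0.05, 0, 0, 0],
  [1, -0.6, -0.65, 0.05, 0, 0, 0],
  [1, -0.6, -0.65, 0.05, 0, 0, 0],
  [1, -0.6, -0.65, 0.05, 0, 0, 0],
  [1, -0.6, -0.65, 0.05, 0, 0, 0],
  [1, -0.6, -0.65, 0.05, 0, 0, 0],
  [1, -0.6, -0.65, 0.05, 0, 0, 0],
  [1, -0.6, -0.65, 0.05, 0, 0, 0],
  [1, -0.6, -0.65, 0.05, 0, 0, 0],
])

```text
t: 1.15
eef_pos: [0.3843, 0.3171, 0.2061]
orientation: [0.366, 3.12, -0.005]
force: [0.4, 0.2, -1.4]
opening: 0.0855
finger_force: 0.0
```

drive_tool([
  [1, -0.58, -0.62, 0.08, 0, 0, 0],
  [1, -0.58, -0.62, 0.08, 0, 0, 0],
  [1, -0.58, -0.62, 0.08, 0, 0, 0],
  [1, -0.58, -0.62, 0.08, 0, 0, 0],
  [1, -0.58, -0.62, 0.08, 0, 0, 0],
  [1, -0.58, -0.62, 0.08, 0, 0, 0],
  [1, -0.58, -0.62, 0.08, 0, 0, 0],
  [1, -0.58, -0.62, 0.08, 0, 0, 0],
  [1, -0.58, -0.62, 0.08, 0, 0, 0],
  [1, -0.58, -0.62, 0.08, 0, 0, 0],
])

```text
t: 2.15
eef_pos: [0.5968, -0.0479, 0.1656]
orientation: [0.361, 3.12, -0.002]
force: [0.2, 0.2, -0.1]
opening: 0.0854
finger_force: 0.0
```

drive_tool([
  [1, 0, 0, 0, 0, 0, 0],
  [1, 0, 0, 0, 0, 0, 0],
  [1, 0, 0, 0, 0, 0, 0],
])

```text
t: 2.45
eef_pos: [0.5949, -0.042, 0.1665]
orientation: [-0.349, -3.122, -0.001]
force: [0.3, -0.8, -0.4]
opening: 0.0849
finger_force: 0.0
```

```bash
cat >> h.py <<'E'
def shot(n,cam='wrist'):
    from rig import robot
    d=robot.snapshot(cam); pickle.dump(d,open(f'pics/{n}.pkl','wb')); cv2.imwrite(f'pics/{n}.png',d['image'][...,::-1]); return d
E
python3 - <<'E'
from h import *
from rig import robot
print(robot.observe()['eef_pos'],robot.observe()['orientation'],robot.observe()['t']); shot('w1')
E
```

```text
[ 0.59488282 -0.04198712  0.16645649] [-3.48655301e-01 -3.12201340e+00 -8.20185480e-04] 2.45
```

View pics/w1.png

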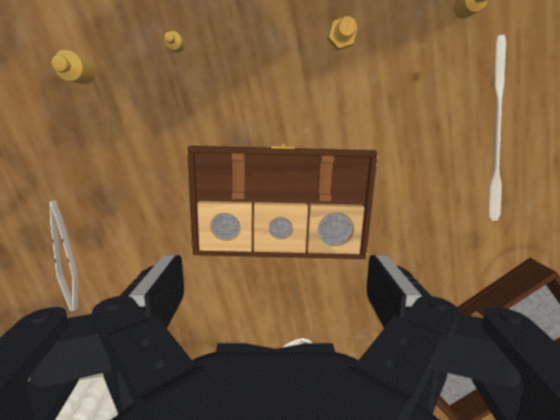

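The wrist view shows the wells at (225,227) medium, (281,228) small and (335,229) large. The rest bridges are at (238,175) and (327,178), the forceps at (62,255), the large weight at (70,65) and the small one at (173,40).

```bash
cat > wells.py <<'E'
from h import *
def wells(d,seeds,box):
    x0,y0,x1,y1=box; hsv=cv2.cvtColor(d['image'],cv2.COLOR_RGB2HSV); out={}
    m=np.zeros(hsv.shape[:2],np.uint8); m[y0:y1,x0:x1]=cv2.inRange(hsv,(0,0,60),(180,80,180))[y0:y1,x0:x1]
    m=cv2.morphologyEx(m,cv2.MORPH_OPEN,np.ones((3,3)))
    for k,p in seeds.items():
        c,s=comp(m,*p); out[k]=c; print(k,c.round(1),s[2:],onplane(d,c,.010).round(4)[0],'depth pt',np.median(cloud(d)[int(c[1])-3:int(c[1])+4,int(c[0])-3:int(c[0])+4],axis=(0,1)).round(4))
    return out
E
python3 - <<'E'
from wells import *
from rig import robot
w=load('w1');t=load('top0')
a=wells(w,dict(M=(225,227),S=(281,228),L=(335,229)),(195,200,368,256))
b=wells(t,dict(M=(313,193),S=(289,187),L=(265,181)),(250,168,330,210))
for k in a: print(k,[v.round(4) for v in cross(w,a[k],t,b[k])])
C=cloud(w)
print('block top z',np.median(C[210:215,255:265,2]),np.median(C[240:245,310:318,2]),'case',C[175,283].round(4),'bridges',C[165,239].round(4),C[175,238].round(4),C[190,238].round(4),C[178,327].round(4))
hsv=cv2.cvtColor(w['image'],cv2.COLOR_RGB2HSV); 
m=np.zeros(hsv.shape[:2],np.uint8); m[195:258,192:368]=((hsv[...,2]>130)*255)[195:258,192:368].astype(np.uint8)
m=cv2.morphologyEx(m,cv2.MORPH_CLOSE,np.ones((25,25)))
pts=cv2.findNonZero(m); r=cv2.minAreaRect(pts); bx=cv2.boxPoints(r); P=onplane(w,bx,.015); print('blocks',r,P.round(4).tolist(),P.mean(0).round(4))
# case outline: dark brown
s=robot.observe()
for n,uv,z in (('L',(70,68),.02),('Sm',(173,41),.015)):
    c,st=comp(brass(w,(uv[0]-25,uv[1]-25,uv[0]+25,uv[1]+25)),*uv); print(n,c.round(1),st[2:],onplane(w,c,z).round(4))
    u={'L':(354.6,267.4),'Sm':(314,268.7)}[n]; print([v.round(4) for v in cross(w,c,t,u)])
f=np.zeros(hsv.shape[:2],np.uint8); f[190:320,35:90]=((hsv[...,1]<60)&(hsv[...,2]>110))[190:320,35:90]*255
f=cv2.morphologyEx(f,cv2.MORPH_CLOSE,np.ones((5,5))); pts=cv2.findNonZero(f); r=cv2.minAreaRect(pts); P=onplane(w,cv2.boxPoints(r),.006);print('forceps',r,P.round(4).tolist(),P.mean(0))
print(move(s,.49,-.19,.12))
E
```

```text
M [225.  226.1] [ 29  27 600] [ 0.6159 -0.0983  0.01  ] depth pt [ 0.6157 -0.0984  0.0104]
S [280.  227.4] [ 23  20 377] [ 0.6298 -0.0436  0.01  ] depth pt [ 0.6287 -0.0444  0.0106]
L [334.7 228.6] [ 34  32 875] [0.6436 0.0111 0.01  ] depth pt [0.6424 0.0102 0.0109]
M [312.6 192.4] [ 12  12 116] [ 0.6159 -0.098   0.01  ] depth pt [ 0.6169 -0.0965  0.0112]
S [289.2 186.8] [ 9  9 69] [ 0.6296 -0.0437  0.01  ] depth pt [ 0.6314 -0.0433  0.0105]
L [265.8 181.3] [ 15  14 170] [0.6432 0.0106 0.01  ] depth pt [0.6436 0.0124 0.0104]
M [array([ 0.6156, -0.0979,  0.0115]), np.float64(0.0002)]
S [array([ 0.6293, -0.0436,  0.0114]), np.float64(0.0002)]
L [array([0.6424, 0.0106, 0.0133]), np.float64(0.0002)]
block top z 0.015385388218127849 0.015339707051753138 case [ 0.5782 -0.0289  0.0053] bridges [ 0.5578 -0.0678  0.0159] [ 0.567  -0.0712  0.0156] [ 0.5812 -0.0748  0.0159] [0.5888 0.012  0.0158]
blocks ((279.5, 226.0), (62.0, 175.0), 90.0) [[0.5762, -0.1203, 0.015], [0.6143, 0.0475, 0.015], [0.6798, 0.0379, 0.015], [0.6395, -0.1395, 0.015]] [ 0.6275 -0.0436  0.015 ]
L [73.1 66.4] [  44   35 1132] [[ 0.4428 -0.1862  0.02  ]]
[array([ 0.4414, -0.1892,  0.0148]), np.float64(0.0005)]
Sm [173.8  40.9] [ 21  22 344] [[ 0.4415 -0.096   0.015 ]]
[array([ 0.4396, -0.0977,  0.0085]), np.float64(0.0004)]
forceps ((62.0588264465332, 255.73532104492188), (112.05144500732422, 20.130456924438477), 75.96376037597656) [[0.5519, -0.2783, 0.006], [0.5515, -0.2568, 0.006], [0.6755, -0.2774, 0.006], [0.6765, -0.3012, 0.006]] [ 0.61382349 -0.27843173  0.006     ]
([0.1395, -0.3347, 0.0929], 0)
```

drive_tool([
  [0.6, 0.218, -0.347, 0.093, 0, 0, 0],
  [0.6, 0.218, -0.347, 0.093, 0, 0, 0],
  [0.6, 0.218, -0.347, 0.093, 0, 0, 0],
  [0.6, 0.218, -0.347, 0.093, 0, 0, 0],
  [0.6, 0.218, -0.347, 0.093, 0, 0, 0],
  [0.6, 0.218, -0.347, 0.093, 0, 0, 0],
  [0.6, 0.218, -0.347, 0.093, 0, 0, 0],
  [0.6, 0.218, -0.347, 0.093, 0, 0, 0],
  [0.6, 0.218, -0.347, 0.093, 0, 0, 0],
])

```text
t: 3.4
eef_pos: [0.4517, -0.1874, 0.12]
orientation: [0.348, 3.121, 0.0]
force: [-1.1, 0.7, -0.1]
opening: 0.0511
finger_force: 0.0
```

```bash
cat > look.py <<'E'
from h import *
from rig import robot
import sys
# look.py name x y(expected) body_h dia ztarget : refine a weight with wrist depth + ray
n,x,y,bh,dia,zt=sys.argv[1],*map(float,sys.argv[2:])
s=robot.observe(); d=shot(n); C=cloud(d)
near=np.hypot(C[...,0]-x,C[...,1]-y)<.022
m=(near&(C[...,2]>.006)).astype(np.uint8)
P=C[m>0]; top=P[:,2].max()
sh=P[(P[:,2]>bh-.004)&(P[:,2]<bh+.003)]
(c2,wh,a)=cv2.minAreaRect(sh[:,:2].astype(np.float32)*1000)
kn=P[P[:,2]>np.percentile(P[:,2],98)-.004][:,:2].mean(0)
c,st=comp(brass(d,(0,0,560,420))&(cv2.dilate(m,np.ones((5,5)))*255),*np.argwhere(m).mean(0)[::-1])
print('pose',s['eef_pos'].round(4),'open',s['opening'],'F',s['force'].round(1),'t',s['t'])
print('top z',np.percentile(P[:,2],99).round(4),'shoulder rect mm',np.round(c2,1),np.round(wh,1),'knob',kn.round(4),'px',c.round(1),'ray',onplane(d,c,bh*.6).round(4))
X,Y=np.array(c2)/1000
print('move to shoulder centre:',move(s,X,Y,zt))
E
python3 look.py wL .4412 -.1885 .019 .025 .005
```

```text
pose [ 0.4517 -0.1874  0.12  ] open 0.05114829520162127 F [-1.1  0.7 -0.1] t 3.4
top z 0.2231 shoulder rect mm [ 440.8 -188.8] [25.2 23. ] knob [ 0.4306 -0.1861] px [268.7 197.2] ray [[ 0.4424 -0.1897  0.0114]]
move to shoulder centre: ([0.0208, -0.0077, 0.2301], 0)
```

View pics/wL.png

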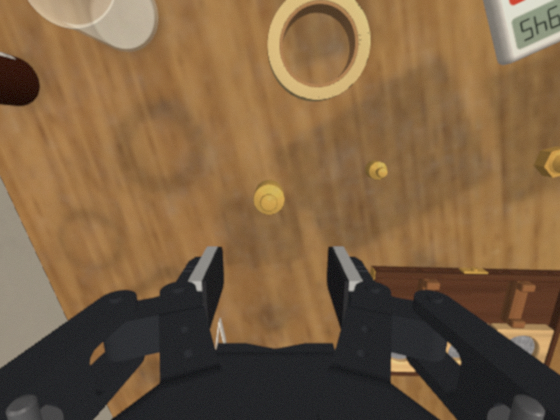

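Large weight at px (269,197): its shoulder is 25 mm across and centred at (0.441,-0.189), which agrees with the earlier rays. Descend and grip.

drive_tool([
  [0.6, 0.02, -0.0075, 0.08, 0, 0, 0],
  [0.6, 0.02, -0.0075, 0.14, 0, 0, 0],
  [0.6, 0.02, -0.0075, 0.19, 0, 0, 0],
  [0.6, 0.02, -0.0075, 0.22, 0, 0, 0],
  [0.6, 0.02, -0.0075, 0.23, 0, 0, 0],
  [0.6, 0.02, -0.0075, 0.23, 0, 0, 0],
  [0, 0.02, -0.0075, 0.23, 0, 0, 0],
  [0, 0.02, -0.0075, 0.23, 0, 0, 0],
  [0, 0.02, -0.0075, 0.23, 0, 0, 0],
  [0, 0.02, -0.0075, 0.23, 0, 0, 0],
])

```text
t: 4.45
eef_pos: [0.4403, -0.1901, 0.0059]
orientation: [0.352, 3.12, -0.0]
force: [-0.4, 1.1, 6.8]
opening: 0.0228
finger_force: 58.6
```

drive_tool([
  [0, 0, 0, 0, 0, 0, 0],
  [0, 0, 0, 0, 0, 0, 0],
  [0, 0, 0, -0.04, 0, 0, 0],
  [0, 0, 0, -0.12, 0, 0, 0],
  [0, 0, 0, -0.16, 0, 0, 0],
  [0, 0, 0, -0.16, 0, 0, 0],
  [0, 0, 0, -0.16, 0, 0, 0],
])

```text
t: 5.15
eef_pos: [0.4401, -0.1902, 0.0855]
orientation: [0.352, 3.12, -0.001]
force: [-0.2, 0.7, -1.3]
opening: 0.0225
finger_force: 59.3
```

Run:
```python
from h import *
from rig import robot
s=robot.observe();print(s['eef_pos'],s['opening'],move(s,.6434,.0108,.0865,75.8)); shot('h1','side')
d=load('h1');C=cloud(d)
p=s['eef_pos']; m=(np.hypot(C[...,0]-p[0],C[...,1]-p[1])<.02)&(C[...,2]<p[2]+.01)&(C[...,2]>.02); m&=(brass(d,(0,0,560,420))>0); print(m.sum(), C[m].min(0),C[m].max(0)) if m.sum() else print('none')
```

```text
[ 0.44007437 -0.19021781  0.08545347] 0.022487477638348272 ([-0.3068, 0.4826, -0.0015], np.float64(0.0146))
19 [ 0.42882483 -0.1932263   0.08082919] [ 0.44288275 -0.18007564  0.09408184]
```

drive_tool([
  [0, -0.307, 0.4826, 0, 0, 0, 0.0146],
  [0, -0.307, 0.4826, 0, 0, 0, 0.0146],
  [0, -0.307, 0.4826, 0, 0, 0, 0.0146],
  [0, -0.307, 0.4826, 0, 0, 0, 0.0146],
  [0, -0.307, 0.4826, 0, 0, 0, 0.0146],
  [0, -0.307, 0.4826, 0, 0, 0, 0.0146],
  [0, -0.307, 0.4826, 0, 0, 0, 0.0146],
  [0, -0.307, 0.4826, 0, 0, 0, 0.0146],
  [0, -0.307, 0.4826, 0, 0, 0, 0.0146],
  [0, -0.307, 0.4826, 0, 0, 0, 0.0146],
])

```text
t: 6.2
eef_pos: [0.642, 0.0093, 0.0843]
orientation: [-0.391, -3.116, 0.002]
force: [-0.3, 0.1, -0.8]
opening: 0.0222
finger_force: 59.3
```

Run:
```python
from h import *
from rig import robot
s=robot.observe();print(s['eef_pos'],s['opening'],s['finger_force'],move(s,.6434,.0108,.0168,75.8)); shot('h2')
```

```text
[0.64203115 0.00933281 0.08429151] 0.022228154348648468 59.31058300542645 ([-0.0021, 0.0037, 0.135], np.float64(-0.0012))
```

View pics/h2.png

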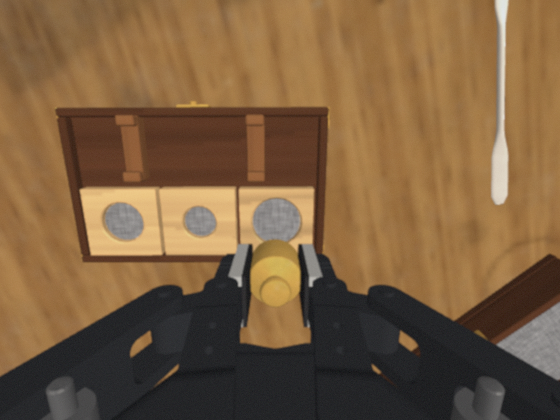

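The held large weight is at (275,270), upright between the pads. The wells are at (123,221), (200,221) and (277,219), and the notch bridges at (131,147) and (256,147). Quick re-measure from this close view.

Run:
```python
from wells import *
from rig import robot
w=load('h2');C=cloud(w)
wells(w,dict(M=(123,221),S=(200,221)),(85,190,235,254))
# bridges: 
for u in (131,256):
    q=C[108:188,u-3:u+4].reshape(-1,3); zz=np.median(C[108:188,u-3:u+4,2],axis=1); print(u,(zz*1000).round(0).astype(int).tolist())
    ch=np.median(C[108:188,u-3:u+4],axis=1); k=np.where((zz>.0145)&(zz<.0175))[0]; print(k.min()+108,k.max()+108,ch[k[0]].round(4),ch[k[-1]].round(4), ((ch[k[0]]+ch[k[-1]])/2).round(4))
```

```text
M [123.6 221. ] [  38   37 1106] [ 0.6157 -0.0992  0.01  ] depth pt [ 0.6154 -0.0992  0.0105]
S [200. 221.] [ 31  29 725] [ 0.6297 -0.0442  0.01  ] depth pt [ 0.6286 -0.0446  0.0108]
131 [14, 14, 15, 14, 14, 15, 15, 22, 22, 22, 21, 21, 22, 22, 22, 22, 21, 21, 16, 16, 17, 16, 17, 16, 16, 17, 16, 16, 17, 16, 17, 17, 16, 17, 17, 16, 17, 15, 16, 16, 16, 16, 16, 16, 17, 16, 17, 16, 16, 16, 16, 17, 16, 17, 16, 16, 16, 16, 16, 17, 17, 17, 16, 20, 22, 21, 22, 23, 22, 22, 22, 22, 22, 22, 7, 6, 6, 7, 6, 10]
110 170 [ 0.5441 -0.0626  0.0155] [ 0.5813 -0.077   0.0161] [ 0.5627 -0.0698  0.0158]
256 [15, 15, 14, 14, 14, 14, 22, 22, 22, 22, 23, 22, 22, 22, 23, 23, 22, 17, 16, 16, 17, 17, 16, 16, 16, 16, 16, 17, 16, 16, 16, 16, 16, 16, 16, 16, 17, 17, 16, 16, 17, 17, 16, 16, 16, 17, 16, 16, 16, 16, 16, 16, 17, 16, 16, 16, 17, 17, 16, 16, 17, 17, 16, 21, 22, 22, 22, 22, 23, 22, 22, 22, 22, 22, 6, 7, 6, 7, 8, 11]
108 170 [0.5632 0.0173 0.0149] [0.6026 0.0067 0.0162] [0.5829 0.012  0.0155]
```

drive_tool([
  [0, -0.002, 0.0037, 0.06, 0, 0, 0],
  [0, -0.002, 0.0037, 0.1, 0, 0, 0],
  [0, -0.002, 0.0037, 0.12, 0, 0, 0],
  [0, -0.002, 0.0037, 0.128, 0, 0, 0],
  [0, -0.002, 0.0037, 0.134, 0, 0, 0],
  [0, -0.002, 0.0037, 0.134, 0, 0, 0],
  [0, -0.002, 0.0037, 0.134, 0, 0, 0],
])

```text
t: 6.95
eef_pos: [0.645, 0.0125, 0.0186]
orientation: [0.388, 3.116, 0.0]
force: [0.6, -0.1, -1.3]
opening: 0.0227
finger_force: 59.3
```

drive_tool([
  [0, 0.002, -0.0036, 0.003, 0, 0, 0],
  [0, 0.002, -0.0036, 0.003, 0, 0, 0],
  [0, 0.002, -0.0036, 0.003, 0, 0, 0],
  [0.45, 0.002, -0.0036, 0.003, 0, 0, 0],
  [0.45, 0.002, -0.0036, 0.003, 0, 0, 0],
  [0.45, 0.002, -0.0036, 0.003, 0, 0, 0],
  [0.45, 0.002, -0.0036, 0.003, 0, 0, 0],
])

```text
t: 7.65
eef_pos: [0.6432, 0.011, 0.0164]
orientation: [0.388, 3.117, 0.0]
force: [-0.2, -0.8, 0.3]
opening: 0.0384
finger_force: 0.0
```

drive_tool([
  [0.45, 0, 0, -0.03, 0, 0, 0],
  [0.45, 0, 0, -0.1, 0, 0, 0],
  [0.45, 0, 0, -0.18, 0, 0, 0],
  [0.45, 0, 0, -0.2, 0, 0, 0],
  [0.45, 0, 0, -0.2, 0, 0, 0],
  [0.45, 0, 0, -0.2, 0, 0, 0],
])

```text
t: 8.25
eef_pos: [0.6428, 0.0111, 0.1163]
orientation: [-0.388, -3.118, -0.0]
force: [-0.0, 0.1, 0.0]
opening: 0.0387
finger_force: 0.0
```

Run:
```python
from h import *
from rig import robot
s=robot.observe();print(s['eef_pos'],s['opening'],s['t']); d=shot('h3'); C=cloud(d)
b=brass(d,(0,0,560,420))>0
m=(np.hypot(C[...,0]-.6434,C[...,1]-.0108)<.03)&(C[...,2]>.024)&(C[...,2]<.05)&b
P=C[m]; print(m.sum(),P.mean(0),np.percentile(P[:,2],[50,99]),cv2.minAreaRect(P[:,:2].astype(np.float32)))
print(move(s,.475,.157,.12))
```

```text
[0.64283216 0.01109491 0.11630726] 0.03869012836941832 8.25
835 [0.64188277 0.01195821 0.03595246] [0.03359061 0.04501082] ((0.6441313624382019, 0.011641189455986023), (0.023232046514749527, 0.02533816546201706), 75.82269287109375)
([0.3969, 0.2007, -0.0074], 0)
```

The large weight sits at (0.644,0.012) with its top at 44–45 mm, so it is seated. On to the medium.

drive_tool([
  [0.6, 0.397, 0.2, -0.01, 0, 0, 0],
  [0.6, 0.397, 0.2, -0.01, 0, 0, 0],
  [0.6, 0.397, 0.2, -0.01, 0, 0, 0],
  [0.6, 0.397, 0.2, -0.01, 0, 0, 0],
  [0.6, 0.397, 0.2, -0.01, 0, 0, 0],
  [0.6, 0.397, 0.2, -0.01, 0, 0, 0],
  [0.6, 0.397, 0.2, -0.01, 0, 0, 0],
  [0.6, 0.397, 0.2, -0.01, 0, 0, 0],
  [0.6, 0.397, 0.2, -0.01, 0, 0, 0],
])

```text
t: 9.2
eef_pos: [0.476, 0.1556, 0.1209]
orientation: [-0.391, -3.117, 0.001]
force: [-0.4, 0.4, 0.1]
opening: 0.0513
finger_force: 0.0
```

```bash
python3 look.py wM .466 .156 .016 .020 .005
```

```text
pose [0.476  0.1556 0.1209] open 0.051300557455960946 F [-0.4  0.4  0.1] t 9.2
top z 0.2241 shoulder rect mm [466.7 158.8] [18.2 19.5] knob [0.4553 0.1584] px [227. 341.] ray [[0.596  0.0776 0.0096]]
move to shoulder centre: ([0.0197, 0.0017, 0.2318], 0)
```

drive_tool([
  [0.6, 0.018, 0.001, 0.08, 0, 0, 0],
  [0.6, 0.018, 0.001, 0.14, 0, 0, 0],
  [0.6, 0.018, 0.001, 0.19, 0, 0, 0],
  [0.6, 0.018, 0.001, 0.22, 0, 0, 0],
  [0.6, 0.018, 0.001, 0.231, 0, 0, 0],
  [0.6, 0.018, 0.001, 0.231, 0, 0, 0],
  [0, 0.018, 0.001, 0.231, 0, 0, 0],
  [0, 0.018, 0.001, 0.231, 0, 0, 0],
  [0, 0.018, 0.001, 0.231, 0, 0, 0],
  [0, 0.018, 0.001, 0.231, 0, 0, 0],
])

```text
t: 10.25
eef_pos: [0.4672, 0.1594, 0.0069]
orientation: [0.388, 3.116, 0.001]
force: [0.4, -0.3, 4.8]
opening: 0.0167
finger_force: 58.5
```

drive_tool([
  [0, 0, 0, 0, 0, 0, 0],
  [0, 0, 0, 0, 0, 0, 0],
  [0, 0, 0, -0.04, 0, 0, 0],
  [0, 0, 0, -0.12, 0, 0, 0],
  [0, 0, 0, -0.2, 0, 0, 0],
  [0, 0, 0, -0.2, 0, 0, 0],
  [0, 0, 0, -0.2, 0, 0, 0],
])

```text
t: 10.95
eef_pos: [0.4672, 0.1597, 0.1073]
orientation: [0.388, 3.115, 0.003]
force: [-1.3, 0.8, -1.4]
opening: 0.0167
finger_force: 58.9
```

Run:
```python
from h import *
from rig import robot
s=robot.observe();print(s['eef_pos'],s['opening'],move(s,.6158,-.0986,.105,75.8))
```

```text
[0.46722535 0.15972003 0.10732326] 0.016662275361177373 ([-0.4147, -0.4281, 0.0048], np.float64(0.0002))
```

drive_tool([
  [0, -0.4147, -0.4281, 0, 0, 0, 0],
  [0, -0.4147, -0.4281, 0, 0, 0, 0],
  [0, -0.4147, -0.4281, 0, 0, 0, 0],
  [0, -0.4147, -0.4281, 0, 0, 0, 0],
  [0, -0.4147, -0.4281, 0, 0, 0, 0],
  [0, -0.4147, -0.4281, 0, 0, 0, 0],
  [0, -0.4147, -0.4281, 0, 0, 0, 0],
  [0, -0.4147, -0.4281, 0, 0, 0, 0],
  [0, -0.4147, -0.4281, 0, 0, 0, 0],
  [0, -0.4147, -0.4281, 0, 0, 0, 0],
])

```text
t: 11.95
eef_pos: [0.6144, -0.0971, 0.1053]
orientation: [-0.384, -3.117, -0.001]
force: [0.3, 0.2, -0.6]
opening: 0.0164
finger_force: 59.0
```

drive_tool([
  [0, 0, 0, 0.04, 0, 0, 0],
  [0, 0, 0, 0.1, 0, 0, 0],
  [0, 0, 0, 0.13, 0, 0, 0],
  [0, 0, 0, 0.14, 0, 0, 0],
  [0, 0, 0, 0.14, 0, 0, 0],
  [0, 0, 0, 0.14, 0, 0, 0],
])

```text
t: 12.55
eef_pos: [0.6157, -0.0989, 0.0366]
orientation: [0.388, 3.117, 0.0]
force: [1.0, 0.2, -0.2]
opening: 0.0165
finger_force: 59.0
```

Run:
```python
from wells import *
from rig import robot
s=robot.observe();print(s['eef_pos'],s['opening'],s['orientation'],move(s,.6158,-.0986,.0172,75.8)); d=shot('h4')
```

```text
[ 0.61566167 -0.09887248  0.0365994 ] 0.01645246074546368 [3.87575254e-01 3.11658342e+00 2.36471363e-05] ([-0.0001, 0.0006, 0.0388], np.float64(0.0002))
```

View pics/h4.png

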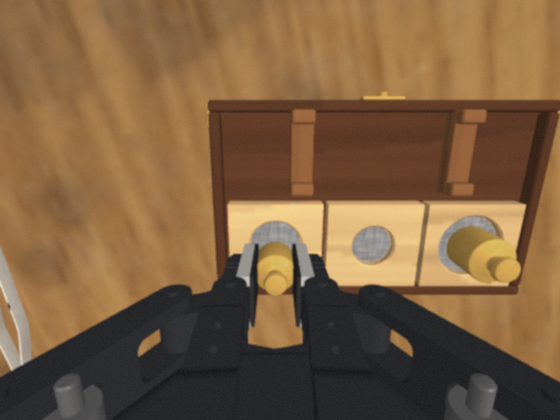

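The large weight stands in its well near (470,245), and the medium hangs upright at (275,262) over its own well at (275,245). Lower and release.

drive_tool([
  [0, 0, 0.0003, 0.02, 0, 0, 0],
  [0, 0, 0.0003, 0.032, 0, 0, 0],
  [0, 0, 0.0003, 0.0385, 0, 0, 0],
  [0, 0, 0.0003, 0.0385, 0, 0, 0],
  [0, 0, 0.0003, 0.0385, 0, 0, 0],
  [0.4, 0, 0.0003, 0.0385, 0, 0, 0],
  [0.4, 0, 0.0003, 0.0385, 0, 0, 0],
  [0.4, 0, 0.0003, 0.0385, 0, 0, 0],
  [0.4, 0, 0.0003, 0.0385, 0, 0, 0],
])

```text
t: 13.5
eef_pos: [0.6152, -0.0989, 0.0164]
orientation: [-0.388, -3.117, -0.0]
force: [0.3, -0.2, 0.8]
opening: 0.0343
finger_force: 0.0
```

drive_tool([
  [0.4, 0, 0, -0.03, 0, 0, 0],
  [0.4, 0, 0, -0.1, 0, 0, 0],
  [0.4, 0, 0, -0.18, 0, 0, 0],
  [0.4, 0, 0, -0.2, 0, 0, 0],
  [0.4, 0, 0, -0.2, 0, 0, 0],
  [0.4, 0, 0, -0.2, 0, 0, 0],
])

```text
t: 14.1
eef_pos: [0.6149, -0.0988, 0.1166]
orientation: [0.388, 3.117, 0.0]
force: [-0.3, 0.5, -0.4]
opening: 0.0343
finger_force: 0.0
```

Run:
```python
from h import *
from rig import robot
s=robot.observe();print(s['eef_pos'],s['opening'],s['t']); d=shot('h5'); C=cloud(d)
b=brass(d,(0,0,560,420))>0
m=(np.hypot(C[...,0]-.6158,C[...,1]+.0986)<.03)&(C[...,2]>.021)&(C[...,2]<.05)&b
P=C[m]; print(m.sum(),P.mean(0),np.percentile(P[:,2],[50,99]),cv2.minAreaRect(P[:,:2].astype(np.float32)))
print(move(s,.449,-.0975,.12))
```

```text
[ 0.61490073 -0.09880954  0.11655463] 0.034275531987617784 14.1
498 [ 0.61303019 -0.09779532  0.03177167] [0.02940994 0.04044119] ((0.6147354245185852, -0.09824040532112122), (0.018115665763616562, 0.01945287175476551), 75.03965759277344)
([0.3223, -0.0788, -0.0069], 0)
```

The medium is seated: its top is at 40 mm and it is centred at (0.615,-0.098). On to the small one.

drive_tool([
  [0.5, 0.322, -0.079, -0.005, 0, 0, 0],
  [0.5, 0.322, -0.079, -0.005, 0, 0, 0],
  [0.5, 0.322, -0.079, -0.005, 0, 0, 0],
  [0.5, 0.322, -0.079, -0.005, 0, 0, 0],
  [0.5, 0.322, -0.079, -0.005, 0, 0, 0],
  [0.5, 0.322, -0.079, -0.005, 0, 0, 0],
  [0.5, 0.322, -0.079, -0.005, 0, 0, 0],
  [0.5, 0.322, -0.079, -0.005, 0, 0, 0],
])

```text
t: 14.95
eef_pos: [0.4507, -0.0976, 0.1187]
orientation: [0.387, 3.117, 0.0]
force: [-0.8, 0.8, 0.2]
opening: 0.0426
finger_force: 0.0
```

```bash
python3 look.py wS .4395 -.0975 .013 .015 .004
```

```text
pose [ 0.4507 -0.0976  0.1187] open 0.04264971817967147 F [-0.8  0.8  0.2] t 14.95
top z 0.2218 shoulder rect mm [439.1 -97.6] [14.2 14.1] knob [ 0.43   -0.0945] px [293. 344.] ray [[ 0.5897 -0.1138  0.0078]]
move to shoulder centre: ([0.0225, -0.0057, 0.2293], 0)
```

drive_tool([
  [0.5, 0.021, -0.005, 0.08, 0, 0, 0],
  [0.5, 0.021, -0.005, 0.14, 0, 0, 0],
  [0.5, 0.021, -0.005, 0.19, 0, 0, 0],
  [0.5, 0.021, -0.005, 0.22, 0, 0, 0],
  [0.5, 0.021, -0.005, 0.229, 0, 0, 0],
  [0.5, 0.021, -0.005, 0.229, 0, 0, 0],
  [0, 0.021, -0.005, 0.229, 0, 0, 0],
  [0, 0.021, -0.005, 0.229, 0, 0, 0],
  [0, 0.021, -0.005, 0.229, 0, 0, 0],
  [0, 0.021, -0.005, 0.229, 0, 0, 0],
])

```text
t: 16.0
eef_pos: [0.4388, -0.0976, 0.0046]
orientation: [-0.388, -3.117, 0.0]
force: [-0.6, -0.3, 0.1]
opening: 0.0118
finger_force: 58.5
```

drive_tool([
  [0, 0, 0, 0, 0, 0, 0],
  [0, 0, 0, 0, 0, 0, 0],
  [0, 0, 0, -0.04, 0, 0, 0],
  [0, 0, 0, -0.12, 0, 0, 0],
  [0, 0, 0, -0.2, 0, 0, 0],
  [0, 0, 0, -0.2, 0, 0, 0],
  [0, 0, 0, -0.2, 0, 0, 0],
])

```text
t: 16.7
eef_pos: [0.4389, -0.0982, 0.1053]
orientation: [0.39, 3.115, -0.0]
force: [-0.6, -0.0, -1.0]
opening: 0.0111
finger_force: 58.7
```

Run:
```python
from h import *
from rig import robot
s=robot.observe();print(s['eef_pos'],s['opening'],move(s,.6297,-.0438,.105,75.8))
```

```text
[ 0.43888867 -0.09821592  0.10532713] 0.01108245612556772 ([-0.343, 0.1996, 0.0014], np.float64(-0.0009))
```

drive_tool([
  [0, -0.343, 0.1996, 0, 0, 0, 0],
  [0, -0.343, 0.1996, 0, 0, 0, 0],
  [0, -0.343, 0.1996, 0, 0, 0, 0],
  [0, -0.343, 0.1996, 0, 0, 0, 0],
  [0, -0.343, 0.1996, 0, 0, 0, 0],
  [0, -0.343, 0.1996, 0, 0, 0, 0],
  [0, -0.343, 0.1996, 0, 0, 0, 0],
  [0, -0.343, 0.1996, 0, 0, 0, 0],
  [0, -0.343, 0.1996, 0, 0, 0, 0],
])

```text
t: 17.6
eef_pos: [0.6286, -0.0434, 0.1045]
orientation: [-0.388, -3.117, 0.001]
force: [0.3, -0.3, 0.2]
opening: 0.0117
finger_force: 58.7
```

drive_tool([
  [0, 0, 0, 0.04, 0, 0, 0],
  [0, 0, 0, 0.1, 0, 0, 0],
  [0, 0, 0, 0.13, 0, 0, 0],
  [0, 0, 0, 0.14, 0, 0, 0],
  [0, 0, 0, 0.14, 0, 0, 0],
  [0, 0, 0, 0.14, 0, 0, 0],
  [0, 0, 0, 0.14, 0, 0, 0],
])

```text
t: 18.3
eef_pos: [0.63, -0.0428, 0.0356]
orientation: [0.388, 3.116, 0.0]
force: [-0.2, -0.4, 0.1]
opening: 0.0118
finger_force: 58.7
```

Run:
```python
from wells import *
from rig import robot
s=robot.observe();print(s['eef_pos'],s['opening'],move(s,.6297,-.0438,.0165,75.8)); d=shot('h6')
```

```text
[ 0.63000895 -0.04281466  0.03562106] 0.011805752731749376 ([0.0002, -0.0021, 0.0382], np.float64(0.0))
```

View pics/h6.png

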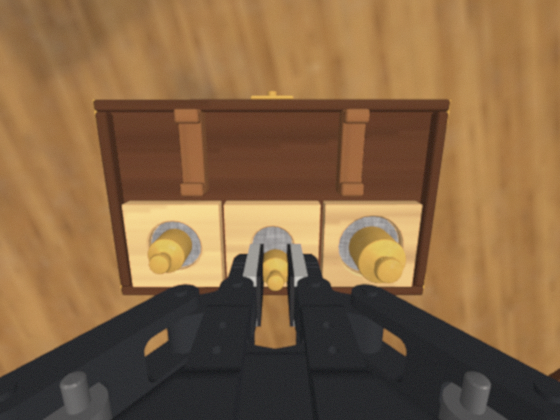

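The medium (170,248) and large (375,250) are both seated, and the small weight hangs at (275,265) over its well (272,245).

drive_tool([
  [0, 0, -0.0018, 0.02, 0, 0, 0],
  [0, 0, -0.0018, 0.032, 0, 0, 0],
  [0, 0, -0.0018, 0.038, 0, 0, 0],
  [0, 0, -0.0018, 0.038, 0, 0, 0],
  [0, 0, -0.0018, 0.038, 0, 0, 0],
  [0.33, 0, -0.0018, 0.038, 0, 0, 0],
  [0.33, 0, -0.0018, 0.038, 0, 0, 0],
  [0.33, 0, -0.0018, 0.038, 0, 0, 0],
  [0.33, 0, -0.0018, 0.038, 0, 0, 0],
])

```text
t: 19.25
eef_pos: [0.6291, -0.0437, 0.0154]
orientation: [-0.388, -3.117, -0.0]
force: [0.4, -0.2, 1.1]
opening: 0.0282
finger_force: 0.0
```

drive_tool([
  [0.33, 0, 0, -0.03, 0, 0, 0],
  [0.33, 0, 0, -0.1, 0, 0, 0],
  [0.33, 0, 0, -0.18, 0, 0, 0],
  [0.33, 0, 0, -0.24, 0, 0, 0],
  [0.33, 0, 0, -0.24, 0, 0, 0],
  [0.33, 0, 0, -0.24, 0, 0, 0],
])

```text
t: 19.85
eef_pos: [0.6295, -0.044, 0.1371]
orientation: [0.388, 3.115, -0.0]
force: [0.3, 0.1, -0.4]
opening: 0.0281
finger_force: 0.0
```

Run:
```python
from h import *
from rig import robot
s=robot.observe();print(s['eef_pos'],s['opening'],s['t']); d=shot('h7'); C=cloud(d)
b=brass(d,(0,0,560,420))>0
for c in((.6297,-.0438),(.6158,-.0986),(.6434,.0108)):
    m=(np.hypot(C[...,0]-c[0],C[...,1]-c[1])<.025)&(C[...,2]>.018)&(C[...,2]<.05)&b
    P=C[m]; print(m.sum(),np.percentile(P[:,2],[50,99]),cv2.minAreaRect(P[:,:2].astype(np.float32)))
# notches: bridge edges from colour/height in this view
for y in(-.0698+0,.012):
    pass
print(move(s,.613,-.2785,.135,75.8-90))
```

```text
[ 0.6294526  -0.04395325  0.13706664] 0.028067621965891104 19.85
224 [0.02373688 0.03473812] ((0.6289453506469727, -0.042930856347084045), (0.013890435919165611, 0.014093656092882156), 74.97457885742188)
452 [0.02932564 0.04053535] ((0.6149827241897583, -0.09795835614204407), (0.01783633790910244, 0.019722918048501015), 30.024999618530273)
786 [0.03344838 0.04494861] ((0.643607497215271, 0.01093639712780714), (0.024419588968157768, 0.024569746106863022), 75.3852310180664)
([-0.0833, -0.4628, 0.0043], np.float64(0.9999))
```

All three weights are seated. Next the forceps: a near look first, closing line across the legs.

drive_tool([
  [0.55, -0.083, -0.463, 0, 0, 0, -0.048],
  [0.55, -0.083, -0.463, 0, 0, 0, -0.048],
  [0.55, -0.083, -0.463, 0, 0, 0, -0.048],
  [0.55, -0.083, -0.463, 0, 0, 0, -0.048],
  [0.55, -0.083, -0.463, 0, 0, 0, -0.048],
  [0.55, -0.083, -0.463, 0, 0, 0, -0.048],
  [0.55, -0.083, -0.463, 0, 0, 0, -0.048],
  [0.55, -0.083, -0.463, 0, 0, 0, -0.048],
  [0.55, -0.083, -0.463, 0, 0, 0, -0.048],
])

```text
t: 20.8
eef_pos: [0.613, -0.2762, 0.1354]
orientation: [-0.266, -3.13, -0.001]
force: [0.2, -0.7, -0.1]
opening: 0.0471
finger_force: 0.0
```

Run:
```python
from h import *
from rig import robot
s=robot.observe();print(s['eef_pos'],s['joints'].round(2)); d=shot('wF'); C=cloud(d)
m=(C[...,2]>.003)&(C[...,2]<.02)&(np.hypot(C[...,0]-.613,C[...,1]+.2785)<.075)
P=C[m]; r=cv2.minAreaRect(P[:,:2].astype(np.float32)*1000); print(m.sum(),np.percentile(P[:,2],[50,95]),r)
h=cv2.cvtColor(d['image'],cv2.COLOR_RGB2HSV); g=((h[...,1]<70)&(h[...,2]>90)&cv2.dilate(m.astype(np.uint8),np.ones((5,5))).astype(bool)).astype(np.uint8)
rr=cv2.minAreaRect(cv2.findNonZero(g)); Q=onplane(d,cv2.boxPoints(rr),.007); print(rr,Q.round(4).tolist(),Q.mean(0))
b=cv2.boxPoints(r); print(b)
print('image px of forceps',np.argwhere(m).min(0),np.argwhere(m).max(0))
```

```text
[ 0.61297701 -0.27622364  0.13540268] [ 0.76  0.73 -0.68  1.78  0.59  0.85  1.2 ]
445 [0.00830674 0.00950873] ((608.8120727539062, -279.1922607421875), (26.93486213684082, 132.8024444580078), 88.64644622802734)
((270.5, 198.0), (134.0, 19.0), 90.0) [[0.5497, -0.2765, 0.007], [0.5524, -0.2604, 0.007], [0.6762, -0.2811, 0.007], [0.6731, -0.2992, 0.007]] [ 0.61283223 -0.27927147  0.007     ]
[[ 542.11127 -291.08743]
 [ 674.87665 -294.22446]
 [ 675.5129  -267.2971 ]
 [ 542.7475  -264.16006]]
image px of forceps [125 243] [266 279]
```

View pics/wF.png

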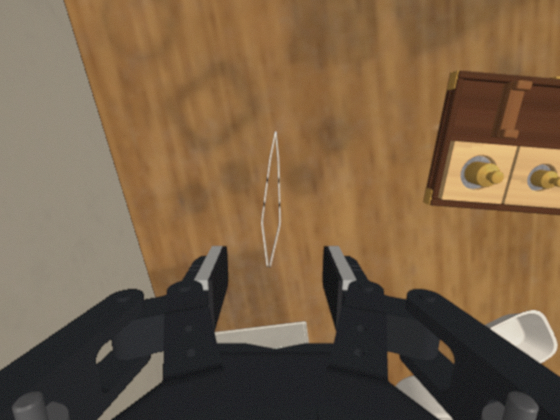

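The forceps lie from px (276,132) to (268,266), with the legs widest (263–281) near rows 180–215.

Run:
```python
from h import *
from rig import robot
s=robot.observe(); d=load('wF'); t=load('top0')
e=onplane(d,[(276,131.5),(268,266.5)],.006); mid=e.mean(0); v=e[1]-e[0]; a=np.degrees(np.arctan2(v[1],v[0]))
print(e.round(4),mid.round(4),np.linalg.norm(v),a,'legs',onplane(d,[(263,200),(281,200)],.007).round(4))
# height check across two views: ends in w1 and wF
w=load('w1'); print('near end x-view',[x.round(4) for x in cross(d,(276,131.5),w,(54,201))],'far',[x.round(4) for x in cross(d,(268,266.5),w,(73,309))])
print(move(s,mid[0],mid[1],.0035,a+90))
```

```text
[[ 0.5523 -0.2638  0.006 ]
 [ 0.6762 -0.2929  0.006 ]] [ 0.6143 -0.2784  0.006 ] 0.1273244303513686 -13.186794812462384 legs [[ 0.6099 -0.2857  0.007 ]
 [ 0.6127 -0.2695  0.007 ]]
near end x-view [array([ 0.5525, -0.2638,  0.0035]), np.float64(0.0004)] far [array([ 0.6756, -0.2929,  0.005 ]), np.float64(0.002)]
([-0.0032, -0.0035, 0.264], np.float64(0.0385))
```

drive_tool([
  [0.5, -0.003, -0.0035, 0.08, 0, 0, 0.0385],
  [0.5, -0.003, -0.0035, 0.15, 0, 0, 0.0385],
  [0.5, -0.003, -0.0035, 0.21, 0, 0, 0.0385],
  [0.5, -0.003, -0.0035, 0.25, 0, 0, 0.0385],
  [0.5, -0.003, -0.0035, 0.263, 0, 0, 0.0385],
  [0.5, -0.003, -0.0035, 0.263, 0, 0, 0.0385],
  [0.5, -0.003, -0.0035, 0.263, 0, 0, 0.0385],
])

```text
t: 21.55
eef_pos: [0.6146, -0.2799, 0.0051]
orientation: [0.364, 3.119, -0.0]
force: [-0.3, 0.5, 0.6]
opening: 0.0426
finger_force: 0.0
```

drive_tool([
  [0, 0, 0, 0, 0, 0, 0],
  [0, 0, 0, 0, 0, 0, 0],
  [0, 0, 0, 0, 0, 0, 0],
  [0, 0, 0, 0, 0, 0, 0],
  [0, 0, 0, 0, 0, 0, 0],
  [0, 0, 0, 0, 0, 0, 0],
])

```text
t: 22.15
eef_pos: [0.6145, -0.2806, 0.0055]
orientation: [0.365, 3.118, -0.001]
force: [-1.2, 0.7, 6.0]
opening: 0.0125
finger_force: 58.4
```

drive_tool([
  [0, 0, 0, -0.04, 0, 0, 0],
  [0, 0, 0, -0.12, 0, 0, 0],
  [0, 0, 0, -0.2, 0, 0, 0],
  [0, 0, 0, -0.24, 0, 0, 0],
  [0, 0, 0, -0.24, 0, 0, 0],
  [0, 0, 0, -0.24, 0, 0, 0],
])

```text
t: 22.75
eef_pos: [0.6137, -0.2808, 0.1246]
orientation: [0.365, 3.119, -0.001]
force: [-0.4, -0.1, -0.6]
opening: 0.0124
finger_force: 58.2
```

Run:
```python
from h import *
from rig import robot
s=robot.observe();d=shot('hF')
print(s['eef_pos'],s['opening'],s['joints'].round(2))
# rest centre from h6 view: bridge ends
w=load('h6');C=cloud(w)
Cn=[]
for u in(192,353):
    for rr in ((100,200),):
        zz=np.median(C[100:200,u-4:u+5,2],axis=1); ch=np.median(C[100:200,u-4:u+5],axis=1)
        lo=[i for i in range(100) if zz[i]>.0195]; seat=[i for i in range(min(lo),max(lo)) if .0135<zz[i]<.0185]
        c=ch[[seat[0],seat[-1]]].mean(0); Cn.append(c); print(u,'cheeks',lo[0]+100,lo[-1]+100,'seat',seat[0]+100,seat[-1]+100,c.round(4),np.median(zz[seat]).round(4),np.linalg.norm(ch[seat[-1]]-ch[seat[0]]).round(4))
Cn=np.array(Cn); mid=Cn.mean(0); v=Cn[1]-Cn[0]; a=np.degrees(np.arctan2(v[1],v[0])); print('rest mid',mid.round(4),np.linalg.norm(v),a)
xd=np.array([np.sin(np.radians(75.8)),-np.cos(np.radians(75.8))]); print('from wells',np.array([.6297,-.0438])-xd*.0575)
```

```text
[ 0.61366933 -0.28077311  0.12463519] 0.012389808051054324 [ 0.75  0.74 -0.65  1.78  0.59  0.83  1.15]
192 cheeks 108 195 seat 123 181 [ 0.5677 -0.0709  0.0167] 0.0163 0.03
353 cheeks 108 195 seat 123 181 [0.5883 0.0104 0.0162] 0.0164 0.03
rest mid [ 0.578  -0.0302  0.0165] 0.08385963103697636 75.76468579522201
from wells [ 0.57395689 -0.02969483]
```

View pics/hF.png

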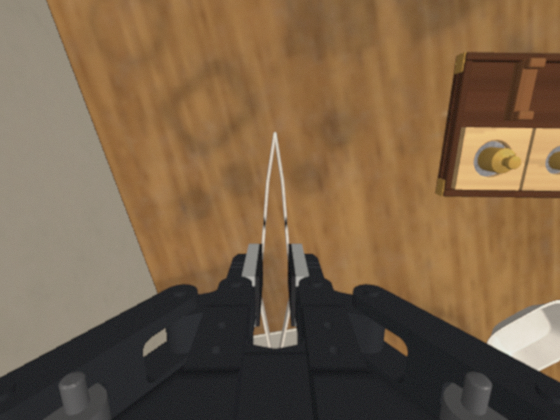

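The forceps are gripped level, with ends at px (275,132) and (275,348). Next I'll work out the centre offset and the placing moves.

Run:
```python
from h import *
from rig import robot
s=robot.observe();d=load('hF')
e=onplane(d,[(275,131.5),(275,349)],.123); M=R.from_rotvec(s['orientation']).as_matrix()
off=[(M.T@(p-s['eef_pos'])).round(4).tolist() for p in e]; print(e.round(4),np.linalg.norm(e[1]-e[0]),off,np.mean(off,0))
C=cloud(d); m=np.zeros(C.shape[:2],bool)
for r,c in((150,slice(262,290)),(190,slice(258,294)),(220,slice(255,295)),(335,slice(262,290))): q=C[r-3:r+4,c].reshape(-1,3); q=q[q[:,2]>.09]; print(r,len(q),np.median(q,axis=0).round(4) if len(q) else '')
o=np.mean(off,0)[0]; xd=np.array([np.cos(np.radians(75.8)),np.sin(np.radians(75.8))])
T=np.array([.578,-.0302])-xd*o; print('TCP target',T,move(s,*T,.1246,None), np.degrees(np.arctan2(M[1,1],M[0,1])))
```

```text
[[ 0.551  -0.265   0.123 ]
 [ 0.6657 -0.2923  0.123 ]] 0.11787025762657657 [[0.0641, 0.0008, 0.0007], [-0.0537, 0.0007, 0.0007]] [0.0052  0.00075 0.0007 ]
150 43 [ 0.5586 -0.2668  0.1283]
190 44 [ 0.5764 -0.2684  0.128 ]
220 42 [ 0.5908 -0.2747  0.1278]
335 61 [ 0.6546 -0.2882  0.1266]
TCP target [ 0.5767244  -0.03524112] ([0.1844, 0.4605, -0.0019], 0) 76.64543229680277
```

drive_tool([
  [0, 0.05, 0.1, -0.04, 0, 0, 0.09],
  [0, 0.1, 0.2, -0.04, 0, 0, 0.18],
  [0, 0.15, 0.3, -0.04, 0, 0, 0.27],
  [0, 0.184, 0.4, -0.04, 0, 0, 0.36],
  [0, 0.184, 0.471, -0.04, 0, 0, 0.45],
  [0, 0.184, 0.471, -0.04, 0, 0, 0.54],
  [0, 0.184, 0.471, -0.04, 0, 0, 0.63],
  [0, 0.184, 0.471, -0.04, 0, 0, 0.72],
  [0, 0.184, 0.471, -0.04, 0, 0, 0.81],
  [0, 0.184, 0.471, -0.04, 0, 0, 0.9],
])

```text
t: 23.8
eef_pos: [0.5778, -0.0299, 0.1427]
orientation: [-2.309, -2.128, 0.003]
force: [-0.3, -1.0, -0.1]
opening: 0.012
finger_force: 58.2
```

drive_tool([
  [0, 0, 0, 0, 0, 0, 0.09],
  [0, 0, 0, 0, 0, 0, 0.11],
  [0, 0, 0, 0, 0, 0, 0.11],
  [0, 0, 0, 0, 0, 0, 0.11],
  [0, 0, 0, 0, 0, 0, 0.11],
])

```text
t: 24.3
eef_pos: [0.5785, -0.03, 0.1438]
orientation: [-2.477, -1.931, 0.0]
force: [0.4, -0.3, -0.7]
opening: 0.0128
finger_force: 58.2
```

Run:
```python
from h import *
from rig import robot
s=robot.observe();d=shot('hG')
print(s['eef_pos'],s['opening'],s['finger_force'],s['joints'].round(2),move(s,.578,-.0302,.06,-14.2))
d=shot('hGt','side');
```

```text
[ 0.57847796 -0.03001056  0.14377272] 0.012816982035105293 58.20176720560994 [ 0.11  0.55 -0.22  2.01  0.2   0.61 -0.49] ([-0.0006, -0.0008, 0.1675], np.float64(0.0008))
```

View pics/hG.png

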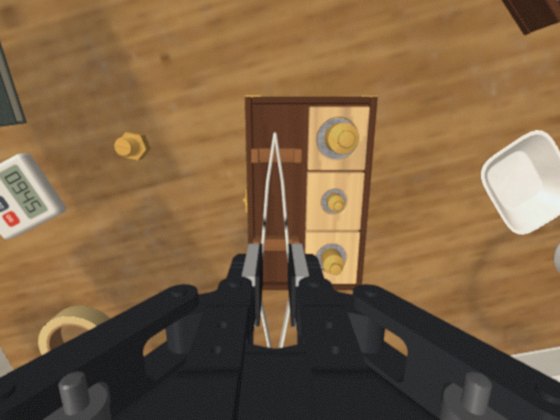

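The forceps hang along the case's left half, over both notches (275,155) and (275,245). The weights stand at (340,138), (336,203) and (333,260). Lower.

drive_tool([
  [0, -0.0006, -0.0008, 0.06, 0, 0, 0],
  [0, -0.0006, -0.0008, 0.12, 0, 0, 0],
  [0, -0.0006, -0.0008, 0.17, 0, 0, 0],
  [0, -0.0006, -0.0008, 0.2, 0, 0, 0],
  [0, -0.0006, -0.0008, 0.22, 0, 0, 0],
  [0, -0.0006, -0.0008, 0.22, 0, 0, 0],
  [0, -0.0006, -0.0008, 0.22, 0, 0, 0],
])

```text
t: 25.1
eef_pos: [0.5784, -0.0301, 0.0344]
orientation: [2.479, 1.929, 0.001]
force: [-0.0, -0.1, 0.1]
opening: 0.0121
finger_force: 58.2
```

Run:
```python
from h import *
from rig import robot
s=robot.observe();d=shot('hH','side')
print(s['eef_pos'],s['force'],move(s,.578,-.0302,.0225,-14.2))
cv2.imwrite('pics/hH2.png',cv2.resize(d['image'][170:290,190:350],(800,600),interpolation=cv2.INTER_CUBIC)[...,::-1])
```

```text
[ 0.5784214  -0.03014244  0.03444195] [-0.02929107 -0.05625352  0.1386575 ] ([-0.0003, -0.0008, 0.0239], np.float64(-0.0003))
```

View pics/hH2.png

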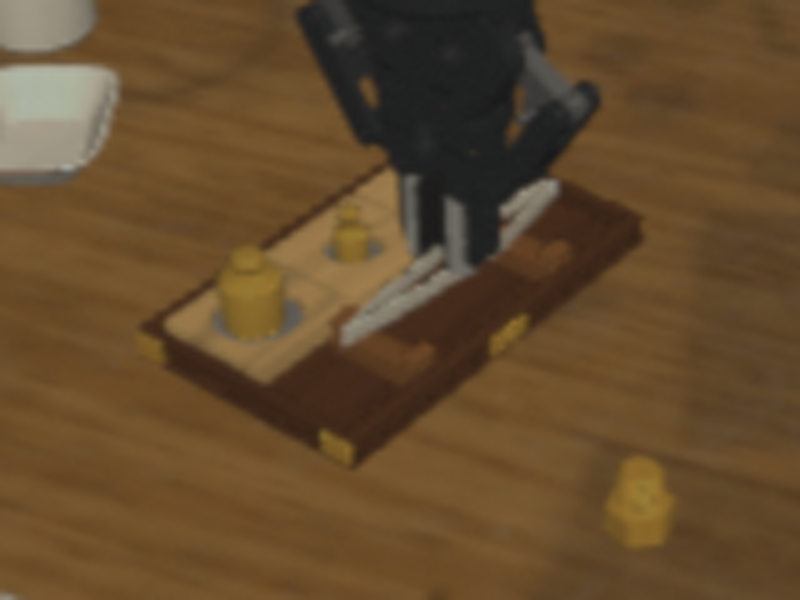

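The forceps hover level above the notches (bridges at (390,350) and (540,255) in the crop), clear of the weights. Lower the last bit and release.

drive_tool([
  [0, -0.0003, -0.0006, 0.012, 0, 0, 0],
  [0, -0.0003, -0.0006, 0.02, 0, 0, 0],
  [0, -0.0003, -0.0006, 0.023, 0, 0, 0],
  [0, -0.0003, -0.0006, 0.023, 0, 0, 0],
  [0, -0.0003, -0.0006, 0.023, 0, 0, 0],
  [0.35, -0.0003, -0.0006, 0.023, 0, 0, 0],
  [0.35, -0.0003, -0.0006, 0.023, 0, 0, 0],
  [0.35, -0.0003, -0.0006, 0.023, 0, 0, 0],
  [0.35, -0.0003, -0.0006, 0.023, 0, 0, 0],
])

```text
t: 26.05
eef_pos: [0.5779, -0.0302, 0.0226]
orientation: [2.48, 1.929, 0.0]
force: [0.6, 0.3, -0.5]
opening: 0.0299
finger_force: 0.0
```

drive_tool([
  [0.35, 0, 0, -0.02, 0, 0, 0],
  [0.35, 0, 0, -0.06, 0, 0, 0],
  [0.35, 0, 0, -0.14, 0, 0, 0],
  [0.35, 0, 0, -0.22, 0, 0, 0],
  [0.35, 0, 0, -0.3, 0, 0, 0],
  [0.35, 0, 0, -0.3, 0, 0, 0],
  [0.35, 0, 0, -0.3, 0, 0, 0],
  [0.35, 0, 0, -0.3, 0, 0, 0],
])

```text
t: 26.85
eef_pos: [0.5772, -0.0303, 0.1721]
orientation: [-2.479, -1.929, 0.001]
force: [0.2, -0.6, -1.1]
opening: 0.0298
finger_force: 0.0
```

Run:
```python
from h import *
from rig import robot
s=robot.observe();d=shot('f1'); C=cloud(d)
print(s['eef_pos'],s['t'],s['opening'])
v=np.array([np.cos(np.radians(75.8)),np.sin(np.radians(75.8))]);u=np.array([v[1],-v[0]])
q=C[...,:2]-np.array([.578,-.0302]); al=q@v; ac=q@u
h=cv2.cvtColor(d['image'],cv2.COLOR_RGB2HSV)
m=(abs(al)<.08)&(abs(ac)<.018)&(h[...,1]<90)&(h[...,2]>110)&(C[...,2]>.012)&(C[...,2]<.06)
print(m.sum(),'along',np.percentile(al[m],[0.5,99.5]),'across',np.percentile(ac[m],[1,99]),'z',[np.median(C[...,2][m&(al>a)&(al<a+.03)]).round(4) for a in(-.06,-.03,0,.03)])
```

```text
[ 0.57719829 -0.03030365  0.17213599] 26.85 0.029761748727678367
411 along [-0.06197592  0.062784  ] across [-0.0101524   0.00659995] z [np.float64(0.0238), np.float64(0.0244), np.float64(0.0243), np.float64(0.0242)]
```

View pics/f1.png

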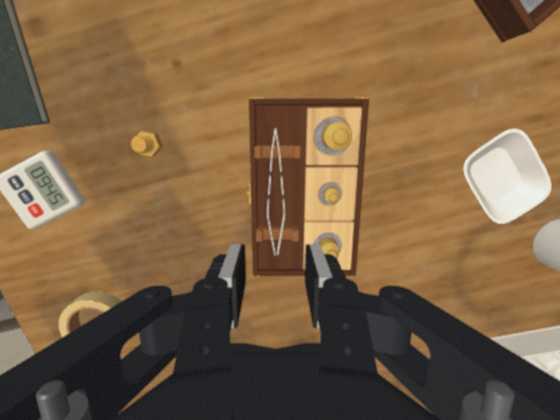

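The forceps lie level in both notches (px (276,130) to (276,255)), with their tops at 24 mm (16 + 8) and centred to about 1–2 mm. All three weights stand in their wells at (337,135), (332,195) and (329,247), and the plug at (145,143) is untouched. Handing in.

```bash
python3 -c "
from rig import robot
print(robot.finish_job())"
```

```text
the job is handed in; nothing more can be done
None
```

The job is handed in: all three weights are in their matching wells and the forceps lie flat and centred in both notched rests, with the pipe plug and spatula not touched; hand-in returned no verdict.

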